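# Fit check of a toy peg bench

### The job

Check the fit of the pegs in the toy peg bench: with the fingertips press lightly on the top of the red peg, then the yellow peg, then the blue peg, in that order, so that each slides about a centimetre down and stays there. Press gently, never pull a peg up or push it much deeper than that; do not touch the green peg, whose glue is still setting, and leave the other things on the table where they are.

Things in the scene. Friction and masses are not known exactly. Their poses are not given: they have to be found in the camera images.
- red_peg (a joint): joint value in m: how far the red peg has been pushed down; 0 = top 136 mm above the table, larger = deeper (positive is down), starts between 0 and 0.003. No spring: it slides with a steady friction of about 3 N and stays where it is left. About 0.010 is asked for: 0.006 to 0.020 is good at the end, 0.023 is too deep, below -0.004 means it was pulled up. More than 15 N on it is not light.
- red_top (a point): centre of the top of the red peg's cap, moving with the peg. The peg is a round wooden peg doll standing upright in the peg bench: red body of 26 mm diameter, bare wood face, red cap of 29 mm diameter with a slightly domed top (flat across the middle 14 mm). It stands 56 mm out of the deck at joint value 0; its top is then 136 mm above the table. Axes as the world's.
- yellow_peg (a joint): joint value in m: how far the yellow peg has been pushed down; 0 = top 136 mm above the table, larger = deeper (positive is down), starts between 0 and 0.003. No spring: it slides with a steady friction of about 3 N and stays where it is left. About 0.010 is asked for: 0.006 to 0.020 is good at the end, 0.023 is too deep, below -0.004 means it was pulled up. More than 15 N on it is not light.
- yellow_top (a point): centre of the top of the yellow peg's cap, moving with the peg. The peg is a round wooden peg doll standing upright in the peg bench: yellow body of 26 mm diameter, bare wood face, yellow cap of 29 mm diameter with a slightly domed top (flat across the middle 14 mm). It stands 56 mm out of the deck at joint value 0; its top is then 136 mm above the table. Axes as the world's.
- blue_peg (a joint): joint value in m: how far the blue peg has been pushed down; 0 = top 136 mm above the table, larger = deeper (positive is down), starts between 0 and 0.003. No spring: it slides with a steady friction of about 3 N and stays where it is left. About 0.010 is asked for: 0.006 to 0.020 is good at the end, 0.023 is too deep, below -0.004 means it was pulled up. More than 15 N on it is not light.
- blue_top (a point): centre of the top of the blue peg's cap, moving with the peg. The peg is a round wooden peg doll standing upright in the peg bench: blue body of 26 mm diameter, bare wood face, blue cap of 29 mm diameter with a slightly domed top (flat across the middle 14 mm). It stands 56 mm out of the deck at joint value 0; its top is then 136 mm above the table. Axes as the world's.
- green_peg: the green peg doll, same shape as the others, glued fast in the bench and still setting: not to be touched. Origin on its axis at the deck top; its cap top lies 56 mm above the origin, 136 mm above the table
- bench: toy peg bench of pale wood, fixed to the table: deck 100 x 262 mm, its top 80 mm above the table, end boards 110 x 16 x 90 mm high on the short sides, steel feet outside them. Origin on the table under its centre; its y axis runs along the row of four pegs, which stand at y = -93, -31, +31 and +93 mm (62 mm apart), x = 0, with the colours in any order
- mallet: loose hammer with wooden handle, 220 mm long, lying on the table beside the bench; leave it alone. Origin near the middle of its underside, x along the handle towards the head
- figure: loose carved bare-wood figure, 105 mm tall, 40 mm wide at its foot, standing; leave it alone. Origin under its foot, z up
- jar: loose glass jar with yellow label and lid, 68 mm diameter, 100 mm tall, just beyond the bench; leave it alone. Origin under its base, z up
- water: loose clear bottle with red cap, 64 mm diameter, 210 mm tall, left of the bench; leave it alone. Origin under its base, z up
- blank: loose block of wood for carving, 45 x 120 x 45 mm, lying just in front of the bench (robot side); leave it alone. Origin under its centre, y along its length
- knife: loose carving knife, wooden handle 22 mm thick and 110 mm long, short steel blade, lying to the right of the bench; leave it alone. Origin where handle nears the blade, on the table, x along the blade

How it is judged:
By the outcome, as a careful person would: the job done as asked, in the order asked, and still so for the second after the job is handed in, with the robot touching nothing.
It also fails if it takes over 38 s, if anything falls off the work surface, if the arm or the gripper's body presses on something with over 40 N, if the wrist force passes 120 N, or if a joint passes its speed limit or range.

### The arm

A 6-joint arm with a two-finger parallel gripper is mounted at the origin on the work surface. World frame = base frame: x ahead of the robot, y to its left, z up, the work surface at z = 0. Lengths are in m, angles in degrees, forces in N, time in s.
With the tool pointing down it reaches from about 0.4 to 0.825 m from the base axis. Payload 7 kg.
Tool frame: the origin (TCP) lies between the finger pads; the fingertips stand 19 mm ahead of it and the grasp point (between the pads) is the TCP (r.finger_overhang is the distance from the TCP to the fingertips, in m); z points along the fingers, y is the direction in which the jaws open and shut (so a half turn about z gives the same grasp; the last joint's range is limited). The gripper opens to 88 mm and grips with 3 to 60 N. Pads are 19 mm wide; open, the fingers measure 130 mm over their backs; the gripper's body (78 mm by 193 mm) begins 47 mm behind the grasp point.
Start: joints at [81.137, 20.546, 0.682, 0, -70.136, -16.507], TCP at [0.289, 0.61, 0.246] pointing down, gripper open.
Joint ranges: [-176.03, 176.03], [-82.01, 121.73], [-58.28, 71.71], [-173.87, 95.51], [-174.79, -0.11], [-173.66, 173.66]. Speed limits (degrees/s): [136.94, 136.94, 172.46, 180, 180, 180].

### API

Orientations are given as [roll, pitch, yaw] about the fixed x, y, z axes, in that order (R = Rz(yaw) Ry(pitch) Rx(roll)).
In Python, from plant import r, optics gives the robot as it stands. The module is installed in compiled form; this text tells all that it offers.
- The arm moves only by the tool step_arm, never from a script. Its argument "increments" is a list of rows, each an object of numbers: "tx", "ty", "tz": the shift along the world's x, y, z in mm; "ax", "ay", "az": the turn, a rotation vector about the world's x, y, z in degrees; "claw": the gripper command: -1 is shut, 1 is fully open, values between are in proportion. In form: [{"tx": .., "ty": .., "tz": .., "ax": .., "ay": .., "az": .., "claw": ..}, ...]. A call has 1 to 12 rows; each row shifts and turns the commanded pose from where the row before left it; what a row does not reach is not made up. A row lasts 1/10 s, in which the tool goes at most 50 mm and 8.59 degrees, less where a joint would pass 70% of its speed; a pose out of reach is approached as far as the arm can. A call with a gripper value outside its range is refused whole. The fingers move at their own pace and stop on an object; "newtons" is the grip in N (left out, the last holds). Time passes only in rows, so rows that do not move let the fingers close. It gives the time, the measured TCP pose, the force and the opening at its end, in the units of the state.
- r.get_state(): the state, without advancing time (a new reading comes with each control period).
- optics.capture(name): name is "scene" or "top" or "wrist"; returns a dict with "image" (384x512x3 uint8, blue, green, red), "depth" (384x512 float32, m along the optical axis (not along the pixel's ray), 0 where there is no reading), "fx", "fy", "cx", "cy" (pixels), "distortion" ([k1, k2, p1, p2, k3] as OpenCV has them; the pictures are not rectified), "R" (3x3) and "t" (3): a world point X has camera coordinates R X + t. Camera axes: x right, y down, z forward; pixel columns grow to the right and rows downward; lengths in m; the calibration is good to about 2 mm. A picture is of the moment at which its call begins.
- r.close_job(): hands the job in, once; it reports no verdict.
The state is a dict: "time_s": time; "joints": joint angles; "qd": joint speeds; "joint_torque": joint torques, N m; "tcp_pos": TCP position; "eef_rot": TCP orientation; "contact_force": force on the tool from outside, world axes, zero at the start; "moment": the same for the moment, N m; "gripper_width": finger opening in m.
Only numpy, scipy, OpenCV 4.12 (cv2) and the standard library are available. Lean on these libraries where they do the work, as an engineer would, in place of code of your own. Each camera call takes 0.05 s, during which the arm holds its last target. There are 200 camera calls.

## Working session

There is one attempt and no reset: what is moved stays moved. The work goes in short steps, Python scripts to look and compute and a tool call to move; the robot and the scene stay as the last step left them, time stands still between calls to the robot, and variables do not carry over. Pictures are saved under pics/ and viewed, about 8 in all and at most 12, crops included, and the job is handed in when it is done.

Besides the shell and the picture viewer there is one more tool, called after ">>>" as name(argument=value, ...) on one line, values as JSON. step_arm: Moves the arm, as the interface text tells. Its arguments: {"type":"object","properties":{"increments":{"type":"array","items":{"type":"object","properties":{"tx":{"type":"number"},"ty":{"type":"number"},"tz":{"type":"number"},"ax":{"type":"number"},"ay":{"type":"number"},"az":{"type":"number"},"claw":{"type":"number"}}}},"newtons":{"type":"number"}},"required":["increments"]}

```bash
mkdir -p pics; cat > h.py <<'E'
import numpy as np, cv2
from plant import r, optics
def cloud(c):
    d=c["depth"]; h,w=d.shape
    K=np.array([[c["fx"],0,c["cx"]],[0,c["fy"],c["cy"]],[0,0,1]])
    u,v=np.meshgrid(np.arange(w),np.arange(h))
    p=cv2.undistortPoints(np.stack([u,v],-1).reshape(-1,1,2).astype(float),K,np.array(c["distortion"])).reshape(h,w,2)
    X=np.dstack([p*d[...,None],d])
    return (X-np.array(c["t"]))@np.array(c["R"])
E
python3 - <<'E'
from h import *
for n in ("scene","top"):
    c=optics.capture(n); cv2.imwrite(f"pics/{n}0.png",c["image"]); np.savez(f"{n}0.npz",P=cloud(c),img=c["image"],d=c["depth"])
    print(n,np.array(c["t"])@-np.array(c["R"]))
print(r.get_state())
E
```

```text
scene [1.33183877 0.10373884 1.04044718]
top [ 0.35860571 -0.03051623  1.29591667]
{'time_s': 0.1, 'joints': array([ 8.11371752e+01,  2.05871415e+01,  6.41188258e-01, -1.72699292e-02,
       -7.01341518e+01, -1.65064508e+01]), 'qd': array([ 0.02162205, -0.06671993,  0.12367328,  0.09959846, -0.00036223,
        0.00767265]), 'joint_torque': array([-1.98749483e-03, -5.84162056e+01,  2.93751651e+01,  7.01559708e+00,
        1.01254944e-02, -4.89086165e-05]), 'tcp_pos': array([0.28906304, 0.60955302, 0.2447364 ]), 'eef_rot': array([ 1.79918583e+02, -7.19497669e-03, -2.53751504e+01]), 'contact_force': array([ 0.664842  ,  0.25049057, -0.12183178]), 'moment': array([ 0.02769142, -0.04866963, -0.03034121]), 'gripper_width': 0.08764791487743255}
```

View pics/top0.png

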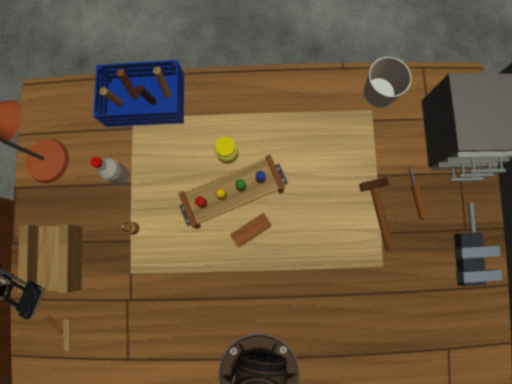

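View pics/scene0.png

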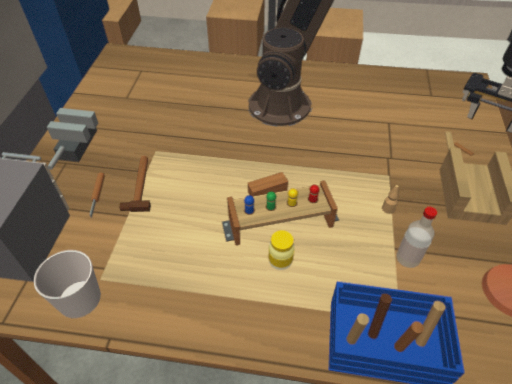

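The top view shows red at (201,202), yellow at (221,194), green at (241,185) and blue at (261,176). The jar is beyond the bench and the blank is in front of it. Next I measure the caps.

```bash
python3 - <<'E'
from h import *
for n,pts in (("top",dict(red=(201,202),yellow=(221,194),green=(241,185),blue=(261,176),jar=(226,146))),("scene",dict(red=(314,190),yellow=(293,194),green=(271,197),blue=(249,202),jar=(282,240)))):
    f=np.load(n+"0.npz");P=f["P"]
    C=[]
    for k,(u,v) in pts.items():
        q=P[v-12:v+13,u-12:u+13].reshape(-1,3); q=q[np.linalg.norm(q-P[v,u],axis=1)<.03] if n=="top" else q
        t=q[(q[:,2]>.122)&(q[:,2]<.15)] if k!="jar" else q[q[:,2]>.09]
        m=(t.max(0)+t.min(0))/2
        print(n,k,len(t),t.mean(0).round(4),m[:2].round(4),t.max(0).round(4),t.min(0).round(4))
        if k!="jar":C.append(t.mean(0)[:2])
    C=np.array(C);d=C[3]-C[0];print(np.linalg.norm(np.diff(C,axis=0),axis=1),"dir",d/np.linalg.norm(d),np.degrees(np.arctan2(d[1],d[0])))
E
```

```text
top red 72 [0.5112 0.1482 0.1308] [0.5118 0.1483] [0.5246 0.1596 0.138 ] [0.499  0.137  0.1225]
top yellow 78 [0.5342 0.0922 0.1312] [0.5355 0.0925] [0.5487 0.1054 0.1396] [0.5224 0.0796 0.122 ]
top green 82 [0.5562 0.035  0.133 ] [0.5567 0.0353] [0.5699 0.0483 0.1413] [0.5435 0.0224 0.1225]
top blue 81 [ 0.5788 -0.022   0.1335] [ 0.5801 -0.0219] [ 0.5938 -0.0091  0.1394] [ 0.5664 -0.0347  0.1252]
top jar 284 [0.6762 0.076  0.1009] [0.6765 0.0769] [0.7055 0.1033 0.1082] [0.6475 0.0504 0.0917]
[0.06054844 0.06135563 0.06132882] dir [ 0.36904283 -0.92941239] -68.34340197105762
scene red 72 [0.5179 0.1494 0.1301] [0.5139 0.1493] [0.5279 0.1622 0.1364] [0.4999 0.1365 0.1227]
scene yellow 70 [0.5398 0.0923 0.1297] [0.5373 0.0918] [0.5506 0.1057 0.1375] [0.524  0.0778 0.1225]
scene green 79 [0.5634 0.035  0.132 ] [0.5594 0.0349] [0.5726 0.0476 0.1393] [0.5462 0.0223 0.123 ]
scene blue 79 [ 0.5853 -0.0225  0.1314] [ 0.5824 -0.0226] [ 0.5968 -0.0099  0.1402] [ 0.5681 -0.0354  0.1221]
scene jar 384 [0.6826 0.0784 0.1021] [0.9908 0.0783] [1.3318 0.1074 1.0404] [0.6498 0.0492 0.0902]
[0.06111115 0.06204758 0.06146896] dir [ 0.36491902 -0.93103926] -68.59740098184966
```

Both cameras agree: red (0.513, 0.149), yellow (0.536, 0.092), green (0.558, 0.035), blue (0.581, -0.022). Spacing is about 62 mm and heights fit. I'll close the fingers, turn the jaws across the row (yaw about -68.4) and go above red.

>>> step_arm(increments=[{"tx": 18.6,"ty": -38.4,"az": -3.58,"claw": -1},{"tx": 18.6,"ty": -38.4,"az": -3.58,"claw": -1},{"tx": 18.6,"ty": -38.4,"az": -3.58,"claw": -1},{"tx": 18.6,"ty": -38.4,"az": -3.58,"claw": -1},{"tx": 18.6,"ty": -38.4,"az": -3.58,"claw": -1},{"tx": 18.6,"ty": -38.4,"az": -3.58,"claw": -1},{"tx": 18.6,"ty": -38.4,"az": -3.58,"claw": -1},{"tx": 18.6,"ty": -38.4,"az": -3.58,"claw": -1},{"tx": 18.6,"ty": -38.4,"az": -3.58,"claw": -1},{"tx": 18.6,"ty": -38.4,"az": -3.58,"claw": -1},{"tx": 18.6,"ty": -38.4,"az": -3.58,"claw": -1},{"tx": 18.6,"ty": -38.4,"az": -3.58,"claw": -1}], newtons=10)

```text
$.increments[0]: bad value
```

>>> step_arm(increments=[{"claw": -1},{"claw": -1},{"claw": -1}])

```text
$.increments[0]: bad value
```

```bash
python3 - <<'E'
from h import *
s=r.get_state();print({k:np.round(s[k],4) for k in("time_s","tcp_pos","eef_rot","contact_force","gripper_width","joints")})
c=optics.capture("wrist"); cv2.imwrite("pics/w1.png",c["image"]); P=cloud(c)
np.savez("w1.npz",P=P)
m=(P[...,2]>.12)&(P[...,2]<.15)&(c["depth"]>0)
n,l,st,_=cv2.connectedComponentsWithStats(m.astype(np.uint8))
for i in range(1,n):
    if st[i,4]>80:
        q=P[l==i];print(st[i],q.mean(0).round(4),((q.max(0)+q.min(0))/2).round(4),q[:,2].max().round(4),c["image"][l==i].mean(0).round())
E
```

```text
{'time_s': np.float64(0.1), 'tcp_pos': array([0.2891, 0.6096, 0.2447]), 'eef_rot': array([ 1.799186e+02, -7.200000e-03, -2.537520e+01]), 'contact_force': array([ 0.6648,  0.2505, -0.1218]), 'gripper_width': np.float64(0.0876), 'joints': array([ 8.11372e+01,  2.05871e+01,  6.41200e-01, -1.73000e-02,
       -7.01342e+01, -1.65065e+01])}
```

View pics/w1.png

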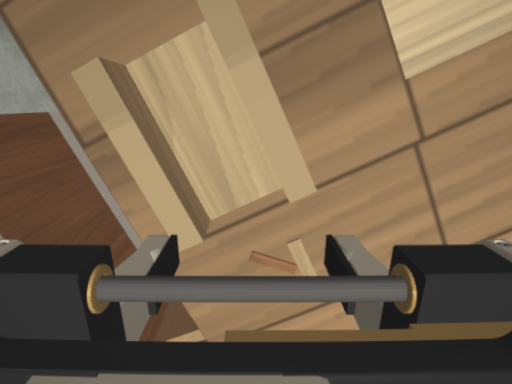

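The call was refused and the arm did not move; the wrist view only shows the tray below the start pose. It may be that every key is required, so I'll try full rows.

>>> step_arm(increments=[{"tx": 18.6,"ty": -38.4,"tz": 0,"ax": 0,"ay": 0,"az": -3.58,"claw": -1},{"tx": 18.6,"ty": -38.4,"tz": 0,"ax": 0,"ay": 0,"az": -3.58,"claw": -1},{"tx": 18.6,"ty": -38.4,"tz": 0,"ax": 0,"ay": 0,"az": -3.58,"claw": -1},{"tx": 18.6,"ty": -38.4,"tz": 0,"ax": 0,"ay": 0,"az": -3.58,"claw": -1},{"tx": 18.6,"ty": -38.4,"tz": 0,"ax": 0,"ay": 0,"az": -3.58,"claw": -1},{"tx": 18.6,"ty": -38.4,"tz": 0,"ax": 0,"ay": 0,"az": -3.58,"claw": -1},{"tx": 18.6,"ty": -38.4,"tz": 0,"ax": 0,"ay": 0,"az": -3.58,"claw": -1},{"tx": 18.6,"ty": -38.4,"tz": 0,"ax": 0,"ay": 0,"az": -3.58,"claw": -1},{"tx": 18.6,"ty": -38.4,"tz": 0,"ax": 0,"ay": 0,"az": -3.58,"claw": -1},{"tx": 18.6,"ty": -38.4,"tz": 0,"ax": 0,"ay": 0,"az": -3.58,"claw": -1},{"tx": 18.6,"ty": -38.4,"tz": 0,"ax": 0,"ay": 0,"az": -3.58,"claw": -1},{"tx": 18.6,"ty": -38.4,"tz": 0,"ax": 0,"ay": 0,"az": -3.58,"claw": -1}], newtons=10)

```text
time_s: 1.35
tcp_pos: [0.5128, 0.1474, 0.2456]
eef_rot: [-180.0, 0.0, -68.5]
contact_force: [0.7, 1.3, 0.2]
gripper_width: 0.0015
```

```bash
cat > w.py <<'E'
import sys
from h import *
n=sys.argv[1]
s=r.get_state();print({k:np.round(s[k],4) for k in("time_s","tcp_pos","eef_rot","contact_force","gripper_width","joints")})
c=optics.capture("wrist"); cv2.imwrite(f"pics/{n}.png",c["image"]); P=cloud(c)
m=(P[...,2]>.11)&(P[...,2]<.15)&(c["depth"]>0)
k,l,st,_=cv2.connectedComponentsWithStats(m.astype(np.uint8))
for i in range(1,k):
    if st[i,4]>80:
        q=P[l==i];top=q[q[:,2]>np.percentile(q[:,2],98)-.012]
        print(st[i],((top.max(0)+top.min(0))/2).round(4),np.percentile(q[:,2],[50,90,98]).round(4),c["image"][l==i].mean(0).round())
E
python3 w.py w2
```

```text
{'time_s': np.float64(1.35), 'tcp_pos': array([0.5128, 0.1474, 0.2456]), 'eef_rot': array([-1.799935e+02,  7.400000e-03, -6.846760e+01]), 'contact_force': array([0.6699, 1.3162, 0.1832]), 'gripper_width': np.float64(0.0015), 'joints': array([ 3.71025e+01,  7.19900e+00, -1.71296e+01, -5.90000e-03,
       -6.56632e+01, -1.55676e+01])}
[ 233   35   35   39 1079] [0.5591 0.0346 0.1316] [0.1337 0.1362 0.1369] [ 70. 119.  62.]
[234 115  33  34 856] [0.5365 0.0919 0.129 ] [0.1311 0.1338 0.1345] [ 80. 167. 189.]
[235 184  31  30 733] [0.5137 0.1495 0.129 ] [0.1312 0.134  0.1347] [ 46.  50. 154.]
```

View pics/w2.png

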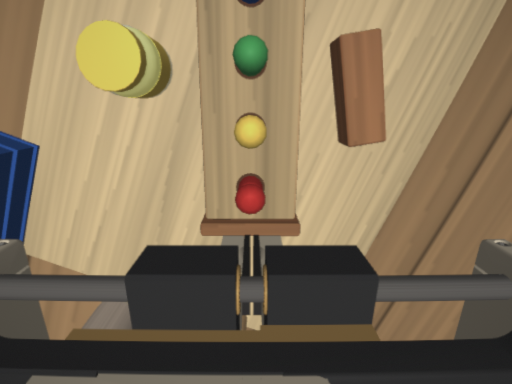

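The wrist view shows red at (250,198), yellow (250,131), green (250,55), all in line with the jaws across the row. Red is confirmed at (0.5137, 0.1495), top about 0.134. I descend to about 15 mm above it.

>>> step_arm(increments=[{"tx": 1,"ty": 1,"tz": -25,"ax": 0,"ay": 0,"az": 0,"claw": -1},{"tx": 0,"ty": 0,"tz": -25,"ax": 0,"ay": 0,"az": 0,"claw": -1},{"tx": 0,"ty": 0,"tz": -20,"ax": 0,"ay": 0,"az": 0,"claw": -1},{"tx": 0,"ty": 0,"tz": -8,"ax": 0,"ay": 0,"az": 0,"claw": -1},{"tx": 0,"ty": 0,"tz": 0,"ax": 0,"ay": 0,"az": 0,"claw": -1},{"tx": 0,"ty": 0,"tz": 0,"ax": 0,"ay": 0,"az": 0,"claw": -1}])

```text
time_s: 2.0
tcp_pos: [0.5139, 0.1504, 0.1684]
eef_rot: [-179.9, -0.0, -68.3]
contact_force: [-0.4, -0.1, 0.2]
gripper_width: 0.0007
```

>>> step_arm(increments=[{"tx": 0,"ty": 0,"tz": -5,"ax": 0,"ay": 0,"az": 0,"claw": -1},{"tx": 0,"ty": 0,"tz": -4,"ax": 0,"ay": 0,"az": 0,"claw": -1},{"tx": 0,"ty": 0,"tz": -2,"ax": 0,"ay": 0,"az": 0,"claw": -1},{"tx": 0,"ty": 0,"tz": -2,"ax": 0,"ay": 0,"az": 0,"claw": -1},{"tx": 0,"ty": 0,"tz": -2,"ax": 0,"ay": 0,"az": 0,"claw": -1}])

```text
time_s: 2.5
tcp_pos: [0.5135, 0.1501, 0.1526]
eef_rot: [-180.0, -0.0, -68.3]
contact_force: [-0.5, 0.3, 3.0]
gripper_width: 0.0007
```

>>> step_arm(increments=[{"tx": 0,"ty": 0,"tz": -2,"ax": 0,"ay": 0,"az": 0,"claw": -1},{"tx": 0,"ty": 0,"tz": -2,"ax": 0,"ay": 0,"az": 0,"claw": -1}])

```text
time_s: 2.7
tcp_pos: [0.5135, 0.1501, 0.1487]
eef_rot: [-180.0, -0.0, -68.3]
contact_force: [-0.6, -0.4, 2.8]
gripper_width: 0.0006
```

>>> step_arm(increments=[{"tx": 0,"ty": 0,"tz": -2,"ax": 0,"ay": 0,"az": 0,"claw": -1},{"tx": 0,"ty": 0,"tz": -2,"ax": 0,"ay": 0,"az": 0,"claw": -1},{"tx": 0,"ty": 0,"tz": -1.5,"ax": 0,"ay": 0,"az": 0,"claw": -1},{"tx": 0,"ty": 0,"tz": 0,"ax": 0,"ay": 0,"az": 0,"claw": -1}])

```text
time_s: 3.1
tcp_pos: [0.5134, 0.1501, 0.1428]
eef_rot: [180.0, -0.0, -68.3]
contact_force: [-0.6, 0.0, 0.9]
gripper_width: 0.0008
```

The tips are at 0.1238, so red is at about 12 mm. I lift and move over to yellow.

>>> step_arm(increments=[{"tx": 0,"ty": 0,"tz": 5,"ax": 0,"ay": 0,"az": 0,"claw": -1},{"tx": 0,"ty": 0,"tz": 30,"ax": 0,"ay": 0,"az": 0,"claw": -1},{"tx": 0,"ty": 0,"tz": 25,"ax": 0,"ay": 0,"az": 0,"claw": -1},{"tx": 8,"ty": -20,"tz": 0,"ax": 0,"ay": 0,"az": 0,"claw": -1},{"tx": 8,"ty": -20,"tz": 0,"ax": 0,"ay": 0,"az": 0,"claw": -1},{"tx": 7,"ty": -18,"tz": 0,"ax": 0,"ay": 0,"az": 0,"claw": -1},{"tx": 0,"ty": 0,"tz": -20,"ax": 0,"ay": 0,"az": 0,"claw": -1},{"tx": 0,"ty": 0,"tz": -15,"ax": 0,"ay": 0,"az": 0,"claw": -1},{"tx": 0,"ty": 0,"tz": 0,"ax": 0,"ay": 0,"az": 0,"claw": -1},{"tx": 0,"ty": 0,"tz": 0,"ax": 0,"ay": 0,"az": 0,"claw": -1}])

```text
time_s: 4.1
tcp_pos: [0.5365, 0.092, 0.1684]
eef_rot: [180.0, -0.0, -68.3]
contact_force: [-1.2, 0.2, 0.5]
gripper_width: 0.0007
```

```bash
python3 w.py w3
```

```text
{'time_s': np.float64(4.1), 'tcp_pos': array([0.5365, 0.092 , 0.1684]), 'eef_rot': array([ 1.799826e+02, -1.780000e-02, -6.832150e+01]), 'contact_force': array([-1.1675,  0.2152,  0.5438]), 'gripper_width': np.float64(0.0007), 'joints': array([ 3.03740e+01,  1.20432e+01, -2.20300e+01,  1.80000e-02,
       -5.59467e+01, -8.70560e+00])}
[ 228    0   51   58 2324] [ 0.582  -0.0233  0.1316] [0.1336 0.1362 0.137 ] [120.  69.  43.]
[ 230  117   47   48 1727] [0.5592 0.0341 0.1315] [0.1338 0.1363 0.137 ] [ 73. 126.  65.]
[232 210  42  42 909] [0.5373 0.0901 0.1361] [0.1296 0.1334 0.1343] [ 80. 166. 188.]
```

View pics/w3.png

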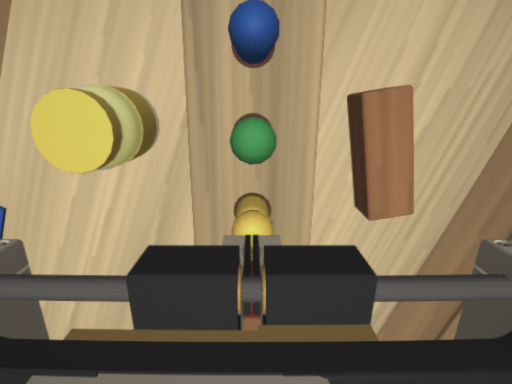

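The fingertips are right above yellow (252,230), with green clear at (252,140). Blue is at (0.582, -0.023). Pressing yellow.

>>> step_arm(increments=[{"tx": 0,"ty": 0,"tz": -5,"ax": 0,"ay": 0,"az": 0,"claw": -1},{"tx": 0,"ty": 0,"tz": -4,"ax": 0,"ay": 0,"az": 0,"claw": -1},{"tx": 0,"ty": 0,"tz": -2,"ax": 0,"ay": 0,"az": 0,"claw": -1},{"tx": 0,"ty": 0,"tz": -2,"ax": 0,"ay": 0,"az": 0,"claw": -1},{"tx": 0,"ty": 0,"tz": -2,"ax": 0,"ay": 0,"az": 0,"claw": -1},{"tx": 0,"ty": 0,"tz": -2,"ax": 0,"ay": 0,"az": 0,"claw": -1},{"tx": 0,"ty": 0,"tz": -2,"ax": 0,"ay": 0,"az": 0,"claw": -1}])

```text
time_s: 4.85
tcp_pos: [0.5365, 0.0921, 0.1492]
eef_rot: [-180.0, -0.0, -68.3]
contact_force: [-1.0, 0.1, 4.0]
gripper_width: 0.0005
```

>>> step_arm(increments=[{"tx": 0,"ty": 0,"tz": -2,"ax": 0,"ay": 0,"az": 0,"claw": -1},{"tx": 0,"ty": 0,"tz": -2,"ax": 0,"ay": 0,"az": 0,"claw": -1},{"tx": 0,"ty": 0,"tz": -1.5,"ax": 0,"ay": 0,"az": 0,"claw": -1},{"tx": 0,"ty": 0,"tz": 0,"ax": 0,"ay": 0,"az": 0,"claw": -1}])

```text
time_s: 5.25
tcp_pos: [0.5364, 0.0921, 0.1433]
eef_rot: [180.0, 0.0, -68.3]
contact_force: [0.2, 0.5, -0.1]
gripper_width: 0.0007
```

Yellow is at about 12 mm. I go over green with plenty of height to blue.

>>> step_arm(increments=[{"tx": 0,"ty": 0,"tz": 5,"ax": 0,"ay": 0,"az": 0,"claw": -1},{"tx": 0,"ty": 0,"tz": 30,"ax": 0,"ay": 0,"az": 0,"claw": -1},{"tx": 0,"ty": 0,"tz": 30,"ax": 0,"ay": 0,"az": 0,"claw": -1},{"tx": 9,"ty": -23,"tz": 0,"ax": 0,"ay": 0,"az": 0,"claw": -1},{"tx": 9,"ty": -23,"tz": 0,"ax": 0,"ay": 0,"az": 0,"claw": -1},{"tx": 9,"ty": -23,"tz": 0,"ax": 0,"ay": 0,"az": 0,"claw": -1},{"tx": 9,"ty": -23,"tz": 0,"ax": 0,"ay": 0,"az": 0,"claw": -1},{"tx": 9.5,"ty": -23,"tz": 0,"ax": 0,"ay": 0,"az": 0,"claw": -1},{"tx": 0,"ty": 0,"tz": 0,"ax": 0,"ay": 0,"az": 0,"claw": -1},{"tx": 0,"ty": 0,"tz": -22,"ax": 0,"ay": 0,"az": 0,"claw": -1},{"tx": 0,"ty": 0,"tz": -18,"ax": 0,"ay": 0,"az": 0,"claw": -1},{"tx": 0,"ty": 0,"tz": 0,"ax": 0,"ay": 0,"az": 0,"claw": -1}])

```text
time_s: 6.45
tcp_pos: [0.5802, -0.0229, 0.1663]
eef_rot: [179.8, 0.1, -68.4]
contact_force: [-0.6, -0.4, -0.2]
gripper_width: 0.0002
```

```bash
python3 w.py w4
```

```text
{'time_s': np.float64(6.45), 'tcp_pos': array([ 0.5802, -0.0229,  0.1663]), 'eef_rot': array([ 1.797571e+02,  6.530000e-02, -6.835840e+01]), 'contact_force': array([-0.553 , -0.3648, -0.1877]), 'gripper_width': np.float64(0.0002), 'joints': array([ 1.69972e+01,  1.55464e+01, -1.75094e+01, -5.40000e-02,
       -5.71916e+01,  4.67390e+00])}
[229 210  43  44 921] [ 0.5835 -0.0271  0.1432] [0.1318 0.1359 0.1484] [120.  70.  46.]
[243 303  18  27 270] [0.5578 0.0343 0.1339] [0.1359 0.1366 0.1369] [ 74. 127.  66.]
```

View pics/w4.png

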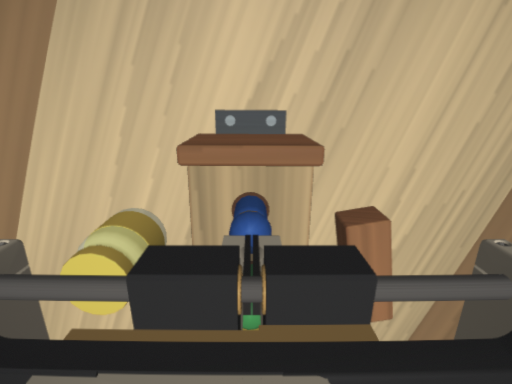

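The fingertips are above blue (250,230). Pressing blue.

>>> step_arm(increments=[{"tx": 0,"ty": 0,"tz": 0,"ax": 0,"ay": 0,"az": 0,"claw": -1},{"tx": 0,"ty": 0,"tz": -5,"ax": 0,"ay": 0,"az": 0,"claw": -1},{"tx": 0,"ty": 0,"tz": -3,"ax": 0,"ay": 0,"az": 0,"claw": -1},{"tx": 0,"ty": 0,"tz": -2,"ax": 0,"ay": 0,"az": 0,"claw": -1},{"tx": 0,"ty": 0,"tz": -2,"ax": 0,"ay": 0,"az": 0,"claw": -1},{"tx": 0,"ty": 0,"tz": -2,"ax": 0,"ay": 0,"az": 0,"claw": -1},{"tx": 0,"ty": 0,"tz": -2,"ax": 0,"ay": 0,"az": 0,"claw": -1}])

```text
time_s: 7.2
tcp_pos: [0.582, -0.023, 0.1527]
eef_rot: [-180.0, -0.0, -68.3]
contact_force: [-0.5, 0.6, 3.2]
gripper_width: 0.0007
```

>>> step_arm(increments=[{"tx": 0,"ty": 0,"tz": -2,"ax": 0,"ay": 0,"az": 0,"claw": -1},{"tx": 0,"ty": 0,"tz": -2,"ax": 0,"ay": 0,"az": 0,"claw": -1},{"tx": 0,"ty": 0,"tz": -2,"ax": 0,"ay": 0,"az": 0,"claw": -1},{"tx": 0,"ty": 0,"tz": -2,"ax": 0,"ay": 0,"az": 0,"claw": -1},{"tx": 0,"ty": 0,"tz": -1,"ax": 0,"ay": 0,"az": 0,"claw": -1},{"tx": 0,"ty": 0,"tz": 0,"ax": 0,"ay": 0,"az": 0,"claw": -1}])

```text
time_s: 7.8
tcp_pos: [0.5819, -0.0229, 0.1433]
eef_rot: [180.0, 0.0, -68.3]
contact_force: [0.3, 0.4, 0.4]
gripper_width: 0.0003
```

>>> step_arm(increments=[{"tx": 0,"ty": 0,"tz": 5,"ax": 0,"ay": 0,"az": 0,"claw": -1},{"tx": 0,"ty": 0,"tz": 30,"ax": 0,"ay": 0,"az": 0,"claw": -1},{"tx": 0,"ty": 0,"tz": 40,"ax": 0,"ay": 0,"az": 0,"claw": -1},{"tx": -14,"ty": 30,"tz": 30,"ax": 0,"ay": 0,"az": 0,"claw": -1},{"tx": -14,"ty": 35,"tz": 10,"ax": 0,"ay": 0,"az": 0,"claw": -1},{"tx": -14,"ty": 35,"tz": 0,"ax": 0,"ay": 0,"az": 0,"claw": -1},{"tx": -14,"ty": 35,"tz": 0,"ax": 0,"ay": 0,"az": 0,"claw": -1},{"tx": -14,"ty": 35,"tz": 0,"ax": 0,"ay": 0,"az": 0,"claw": -1},{"tx": -9,"ty": 20,"tz": 0,"ax": 0,"ay": 0,"az": 0,"claw": -1},{"tx": 0,"ty": 0,"tz": 0,"ax": 0,"ay": 0,"az": 0,"claw": -1},{"tx": 0,"ty": 0,"tz": 0,"ax": 0,"ay": 0,"az": 0,"claw": -1}])

```text
time_s: 8.9
tcp_pos: [0.5027, 0.1675, 0.2588]
eef_rot: [-180.0, 0.0, -68.2]
contact_force: [-0.3, -0.2, 0.2]
gripper_width: 0.0004
```

```bash
python3 w.py w5; python3 - <<'E'
from h import *
c=optics.capture("scene");cv2.imwrite("pics/s2.png",c["image"])
E
```

```text
{'time_s': np.float64(8.9), 'tcp_pos': array([0.5027, 0.1675, 0.2588]), 'eef_rot': array([-1.79991e+02,  3.40000e-03, -6.82467e+01]), 'contact_force': array([-0.2657, -0.1791,  0.1733]), 'gripper_width': np.float64(0.0004), 'joints': array([ 3.96474e+01,  6.31440e+00, -1.63851e+01, -6.00000e-04,
       -6.72909e+01, -1.78940e+01])}
[ 231    9   35   38 1055] [0.559  0.0344 0.1316] [0.1337 0.1363 0.137 ] [ 68. 115.  60.]
[233  89  31  32 782] [0.5366 0.0918 0.1193] [0.1215 0.1242 0.1248] [ 80. 165. 187.]
[234 156  29  29 657] [0.5139 0.1498 0.1187] [0.121  0.1236 0.1244] [ 45.  49. 152.]
[ 56 320  50  20 337] [0.6369 0.405  0.1286] [0.1181 0.1303 0.1337] [122. 134. 139.]
```

View pics/w5.png

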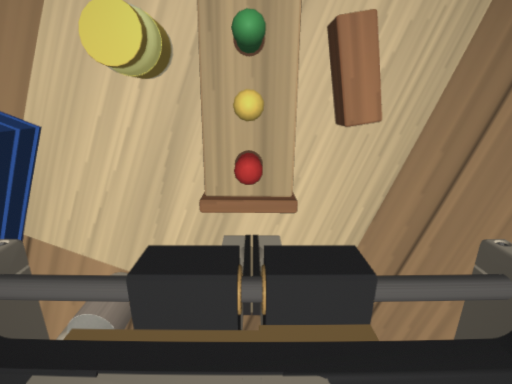

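View pics/s2.png

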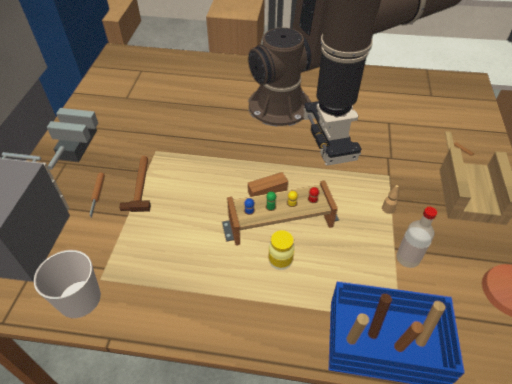

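The wrist view shows red (249,168) and yellow (249,105) about 12 mm below green (249,30). In the scene view nothing else has moved and the gripper is clear. Next I check blue from the scene depth and hand in if it is good.

```bash
python3 - <<'E'
from h import *
c=optics.capture("scene");P=cloud(c);z={}
for k,p in dict(red=(.5138,.1497),yellow=(.5366,.0918),green=(.559,.0344),blue=(.582,-.0233)).items():
    m=(np.hypot(P[...,0]-p[0],P[...,1]-p[1])<.009)&(P[...,2]<.16)&(c["depth"]>0)
    z[k]=np.median(P[...,2][m]); 
print(z)
d={k:z["green"]-z[k] for k in z};print(d)
print("moved px",(np.abs(c["image"].astype(int)-np.load("scene0.npz")["img"]).max(2)>40)[160:].sum())
if .008<d["blue"]<.017: print(r.close_job())
E
```

```text
{'red': np.float64(0.12218087726062066), 'yellow': np.float64(0.12242236806104792), 'green': np.float64(0.13376922507185968), 'blue': np.float64(0.12270977161606467)}
{'red': np.float64(0.01158834781123902), 'yellow': np.float64(0.011346857010811756), 'green': np.float64(0.0), 'blue': np.float64(0.01105945345579501)}
moved px 182
the job is handed in; nothing more can be done
None
```

I pressed the red, yellow and blue pegs down in that order with the closed fingertips, then moved the gripper clear and handed the job in at about 9 s.

- **Depth:** in the last scene-camera measurement, red, yellow and blue sit about 11.6, 11.3 and 11.1 mm below green, taking green as zero. The wrist camera gives about 12.5 mm for red and 12 mm for yellow, and the fingertip heights put all three at about 12 mm. All of these are within the 6–20 mm allowed.
- **Force:** I read up to about 4 N while pressing. These readings come at the end of each move, so I did not record the peak in between.
- **Green peg and other objects:** green was not touched, and its top still measures at its full height. A final comparison with the first scene picture showed only 182 changed pixels over the lower part of the image. I did not look into these; in the picture nothing else on the table had visibly moved.
- **Failed checks:** none of the checks failed or seriously disagreed. My first two move calls were refused because of their row format and moved nothing.

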